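# Clip the sprung test hook onto the headed terminal post

## Task

On the test stand, press the black knob down to extend the sprung hook, keep it pressed while you slide its carriage along the rail until the hook's prongs are under the head of the mushroom-headed post (not the plain straight pin), and let it up so that it stays caught under that head. Do not shove the post's steel block out of place.

Things in the scene. Friction and masses are not known exactly. Their poses are not given: they have to be found in the camera images.
- knob (a point): Centre of the black round plunger knob, 30 mm across, 34 mm tall, the top of the stand, about 205 mm above the bench when up. Its y axis lies along the rail, z is up. Knob and carriage slide together along y (about 1 N), 125 mm either way of the stand's middle, and start near it. Grip it from above; below it is 46 mm of bare 10 mm rod, then the 44 mm wide carriage, which does not go down.
- hook (a point): Middle of the top face of the steel hook, 99 mm straight below the knob's centre, on the rod's axis; axes as the knob's. A 4 mm thick fork alike on both sides: two prongs towards +y, two towards -y, 16 mm clear between each pair, slot from 10 mm to the ends at 52 mm from the axis, with lips turned up 4 mm there. With the knob up it is just above the post.
- plunger (a joint): How far knob and hook are pressed down, m: 0 up, 0.036 fully down. The spring pushes up with about 3 N when up, 9 N fully down. At 0.022 to 0.036 prongs and lips pass under the post's head; caught and let go, it stays at about 0.014 (0.018 if the head is on the lips).
- headed_top (a point): Centre of the top of the mushroom-headed brass post, 98 mm above the bench: 8 mm stem, head 26 mm across, 6 mm thick, on a loose steel block 70 x 60 x 45 mm (1.4-2 kg), in line with the rod, 100 to 125 mm along the rail on one side of the middle (one with a headless pin is on the other). Well held with the rod's axis 20 to 34 mm from this point; nearer than 18 mm the rod strikes the head.
Things that resemble listed ones, but are neither listed nor needed, are in the scene too. What is shaped like the part that bears headed_top but purple is not meant.

How it is judged (in metres and radians):
On the way:
1. the knob has been pressed at least 20 mm down (value of joint plunger above 0.02 m), for 0.1 s.
At the end, for the whole second after the job is handed in: The knob is let go and at rest but stays 10 to 22 mm down, because the hook's prongs are caught under the head of the headed post: the rod's axis is 14 to 58 mm from the post's axis, and the post within 14 mm of the rail's line through the rod (value of joint plunger between 0.01 and 0.022 m and x of headed_top in the frame of knob between -0.014 and 0.014 m and horizontal distance between headed_top and knob between 0.014 and 0.058 m and velocity of joint plunger between -0.01 and 0.01 m/s); the robot touches nothing.
It fails at once if the headed post's block is shoved more than 20 mm (distance of headed_top from where it was at the start of the episode above 0.02 m).
It also fails if it takes over 32 s, if anything falls off the work surface, if the arm or the gripper's body presses on something with over 40 N, if the wrist force passes 120 N, or if a joint passes its speed limit or range.

## Robot

A 6-joint arm with a two-finger parallel gripper is mounted at the origin on the work surface. World frame = base frame: x ahead of the robot, y to its left, z up, the work surface at z = 0. Lengths are in mm, angles in rad, forces in N, time in s.
With the tool pointing down it reaches from about 400 to 925 mm from the base axis. Payload 12.5 kg.
Tool frame: the origin (TCP) lies midway between the tips of the shut fingers; the grasp point (between the pads) lies 19 mm behind it; z points along the fingers, y is the line along which they close (so a half turn about z gives the same grasp; the last joint's range is limited). The gripper opens to 95 mm and grips with 3 to 60 N. Pads are 20 mm wide; open, the fingers measure 119 mm over their backs; the gripper's body (75 mm by 180 mm) begins 59 mm behind the grasp point.
Start: joints at [-1.443, 0.491, 1.559, -0, 1.092, -0.106], TCP at [144.819, -608.008, 214.661] pointing down, gripper open.
Joint ranges: [-3.1, 3.1], [-0.84, 2.19], [0.05, 2.79], [-1.13, 4.28], [0.06, 2.93], [-2.69, 2.69]. Speed limits (rad/s): [2.22, 2.22, 2.79, 3.14, 3.14, 3.14].

## Interface

Orientations are given as [roll, pitch, yaw] about the fixed x, y, z axes, in that order (R = Rz(yaw) Ry(pitch) Rx(roll)).
In Python, from cell import env gives the robot as it stands.
- The arm moves only by the tool arm_command, never from a script. Its argument "targets" is a list of rows, each a list of 5 numbers: the shift along the tool's x, y, z in mm, then the turn about the tool's z in degrees, then the opening, from 0 (shut) to 1 (fully open). In form: [[tx, ty, tz, roll, fingers], ...]. A call has 1 to 5 rows; each row is the pose to reach, as a shift and turn from the pose commanded when the call began, along the tool's axes at that moment; what a row does not reach only later rows make up. A row lasts 1/10 s, in which the tool goes at most 50 mm and 8.59 degrees, less where a joint would pass 70% of its speed; a pose out of reach is approached as far as the arm can. A call with a gripper value outside its range is refused whole. The fingers move at their own pace and stop on an object; the grip force is fixed at half the most. Time passes only in rows, so rows that repeat a pose let the fingers close. It gives the time, the measured TCP pose, the force, the opening and the grip force at its end, in the units of the state.
- env.state(): the state, without advancing time (a new reading comes with each control period).
- env.read_camera(name): name is "side" or "top" or "wrist"; returns a dict with "frame" (384x512x3 uint8, red, green, blue), "vertical_fov" (degrees; the focal length in pixels is half the picture's height over the tangent of half this angle, whatever the lens; pixels are square), "cx", "cy" (the principal point, pixels), "k1" (the pictures are not rectified: a ray, as slopes to the right and down, at radius r is drawn at 1 + k1 r^2 times it, then the intrinsics apply), "world_from_camera" (4x4, takes a point from camera to world coordinates); the wrist camera has in their place "hand_eye" (4x4, takes a point from camera to tool coordinates, whose origin is the TCP and whose axes are the flange's). Camera axes: x right, y down, z forward; pixel columns grow to the right and rows downward; lengths in mm; the calibration is good to about 2 mm. A picture is of the moment at which its call begins: read the wrist's pose just before it. There is no depth.
- env.job_done(): hands the job in; it is judged then, once.
The state is a dict: "t": time; "joints": joint angles; "qvel": joint speeds; "tau": joint torques, N m; "eef_pos": TCP position; "tcp_rot": TCP orientation; "ft_force": force on the tool from outside, world axes, zero at the start; "moment": the same for the moment, N m; "opening": opening from 0.0 (shut) to 1.0 (fully open); "grip_force": force on a finger pad.
Only numpy, scipy, OpenCV 4.12 (cv2) and the standard library are available. Lean on these libraries where they do the work, as an engineer would, in place of code of your own. Each camera call takes 0.05 s, during which the arm holds its last target. There are 200 camera calls.

## Working session

There is one attempt and no reset: what is moved stays moved. The work goes in short steps, Python scripts to look and compute and a tool call to move; the robot and the scene stay as the last step left them, time stands still between calls to the robot, and variables do not carry over. Pictures are saved under pics/ and viewed, at most 10 in all, crops included, and the job is handed in when it is done.

Besides the shell and the picture viewer there is one more tool, called as name(argument=value, ...) on one line, values as JSON. arm_command: Moves the arm, as the interface text tells. Its arguments: {"type":"object","properties":{"targets":{"type":"array","items":{"type":"array","items":{"type":"number"}}}},"required":["targets"]}

```bash
mkdir -p pics; cat > h.py <<'E'
import numpy as np, cv2, json
from cell import env
def snap(n,tag):
    s=env.state(); c=env.read_camera(n); cv2.imwrite(f'pics/{tag}.png',c['frame'][:,:,::-1])
    d={k:(np.array(v).tolist()) for k,v in c.items() if k!='frame'}; d['s']={k:np.array(v).tolist() for k,v in s.items()}
    json.dump(d,open(f'pics/{tag}.json','w')); return d
def ray(tag,px):
    d=json.load(open(f'pics/{tag}.json')); f=192/np.tan(np.radians(d['vertical_fov'])/2)
    K=np.array([[f,0,d['cx']],[0,f,d['cy']],[0,0,1]])
    p=cv2.undistortPoints(np.array([[px]],float),K,np.array([d['k1'],0,0,0,0.]))[0,0]
    if 'world_from_camera' in d: T=np.array(d['world_from_camera'])
    else:
        from scipy.spatial.transform import Rotation as R
        W=np.eye(4);W[:3,:3]=R.from_euler('xyz',d['s']['tcp_rot']).as_matrix();W[:3,3]=d['s']['eef_pos'];T=W@np.array(d['hand_eye'])
    return T[:3,3],T[:3,:3]@np.array([p[0],p[1],1])
def atz(tag,px,z):
    o,v=ray(tag,px); return o+v*(z-o[2])/v[2]
def tri(*tp):
    A=np.zeros((3,3));b=np.zeros(3)
    for t,p in tp:
        o,v=ray(t,p);v=v/np.linalg.norm(v);P=np.eye(3)-np.outer(v,v);A+=P;b+=P@o
    return np.linalg.solve(A,b)
E
python3 - <<'E'
from h import *
for n in('side','top'): d=snap(n,n+'0')
print(d['s'])
a=cv2.imread('pics/side0.png');b=cv2.imread('pics/top0.png')
cv2.imwrite('pics/both.png',cv2.resize(np.hstack([a,b]),(800,300)))
E
```

```text
{'t': 0.05, 'joints': [-1.442600144448333, 0.49155979216322476, 1.5594314822079536, 9.709669328040439e-06, 1.0916995880222053, -0.10559586757737577], 'qvel': [-0.0013585071701388146, 0.00028220001647281836, -0.0009294905040670232, -0.002911463434879879, -0.0004962957429345985, 0.0003035023927469808], 'tau': [0.0035683054011315107, -61.4229154586792, -25.891390442848206, 0.06949336733669043, 0.047075359616428614, -6.483380957433837e-05], 'eef_pos': [144.78927113553965, -607.7562724417597, 214.06779131788562], 'tcp_rot': [-3.1405014695114253, -0.00012431448335403772, 0.2337875014255988], 'ft_force': [1.0140179872320434, 0.0008117456385730458, -0.2561000306293718], 'moment': [-0.04499152284641161, -0.03957818115207571, -0.0028145056622341778], 'grip_force': 0.0, 'opening': 1.0032184534979192}
```

View pics/side0.png

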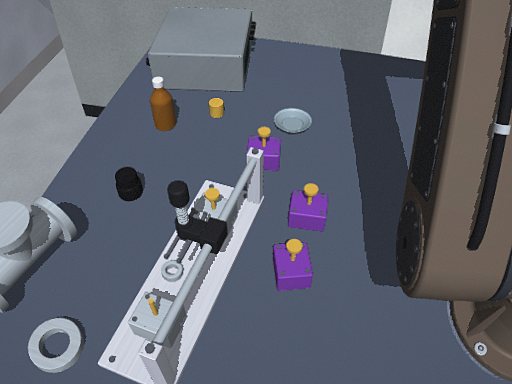

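View pics/top0.png

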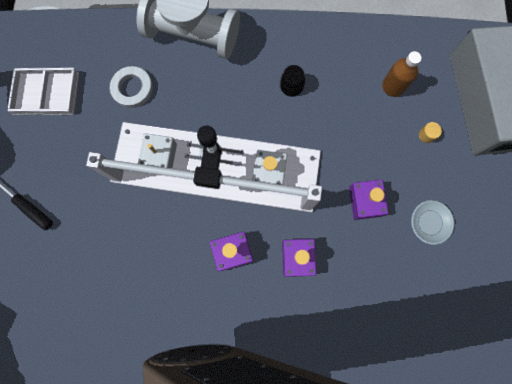

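Side view: the stand's knob is at (178,190) and the headed post at (212,194). The plain pin is at (152,303).
Top view: knob (207,135), headed post (269,163), plain pin (152,147).
Lookalikes: a loose black knob at side (128,183) / top (292,80), not on the stand. Purple-block mushrooms at top (230,250), (302,257), (376,195), and an orange cap at (432,132). I choose the knob and the brass post that sit on the stand.

```bash
python3 - <<'E'
from h import *
a=cv2.imread('pics/side0.png')[150:330,90:270];b=cv2.imread('pics/top0.png')[100:220,80:340]
a=cv2.resize(a,(400,400),interpolation=2);b=cv2.resize(b,(390,180),interpolation=2)
b=cv2.copyMakeBorder(b,0,220,0,10,0)
cv2.imwrite('pics/crop.png',np.hstack([a,b]))
k=tri(('side0',(178,188)),('top0',(207,135)));print('knob',k,atz('top0',(207,135),220),atz('side0',(178,185),222))
print('head',tri(('side0',(212,193)),('top0',(269.5,163))),atz('top0',(269.5,163),98))
print('pin',tri(('side0',(151,297)),('top0',(151,147))))
print('rail ends',atz('top0',(97,160),150),atz('top0',(316,193),150))
print('base holes',atz('top0',(127,133),10),atz('top0',(312,158),10))
E
```

```text
knob [580.53122318  23.53037193 214.10241696] [577.66269742  22.56194931 220.        ] [580.06608334  24.46529427 222.        ]
head [568.3722354  -77.01686256  96.17049446] [567.2049189  -77.02969679  98.        ]
pin [595.10664639 143.39157823  97.49957616]
rail ends [551.70023643 220.47572118 150.        ] [ 504.62287641 -154.91559688  150.        ]
base holes [646.7352894  221.28355496  10.        ] [ 602.87109672 -166.08211892   10.        ]
```

View pics/crop.png

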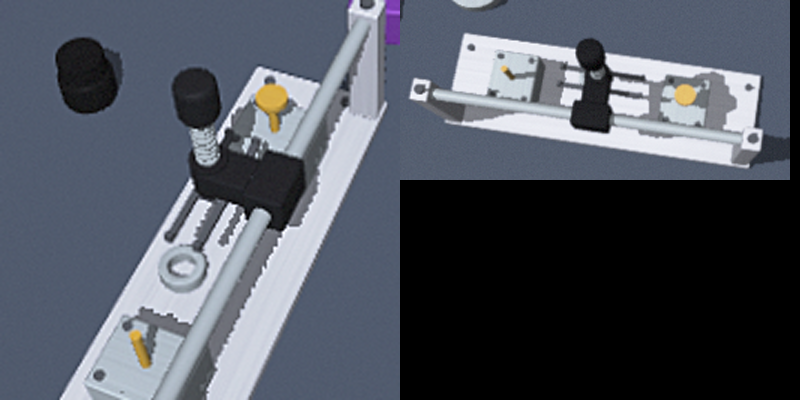

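The crop confirms it: the knob on the spring and rod with the black carriage, the brass mushroom on the grey block at the far end, and the plain pin at the near end. Moving above the knob.

arm_command(targets=[[10, -10, -45, 0, 1], [60, -50, -70, 0, 1], [570, -513, -70, 0, 1], [570, -513, -70, 0, 1], [570, -513, -70, 0, 1]])

```text
t: 0.6
eef_pos: [266.3, -433.7, 279.2]
tcp_rot: [-3.141, -0.0, 0.233]
ft_force: [1.2, -0.6, 0.8]
opening: 0.998
grip_force: 0.0
```

arm_command(targets=[[410, -372, 0, 0, 1], [410, -372, 0, 0, 1], [410, -372, 0, 0, 1], [410, -372, 0, 0, 1], [410, -372, 0, 0, 1]])

```text
t: 1.1
eef_pos: [407.6, -227.4, 279.3]
tcp_rot: [3.141, -0.0, 0.234]
ft_force: [0.5, -0.9, 0.8]
opening: 0.999
grip_force: 0.0
```

arm_command(targets=[[210, -190, 0, 8, 1], [210, -190, 0, 16, 1], [210, -190, 0, 20.3, 1], [210, -190, 0, 20.3, 1], [210, -190, 0, 20.3, 1]])

```text
t: 1.6
eef_pos: [542.2, -31.5, 279.1]
tcp_rot: [3.141, 0.0, -0.121]
ft_force: [0.8, -1.0, 0.4]
opening: 1.003
grip_force: 0.0
```

```bash
python3 - <<'E'
from h import *
for n in('wrist','top'): d=snap(n,n+'1')
print(d['s']['t'],d['s']['eef_pos'],d['s']['tcp_rot'],d['s']['joints'])
E
```

```text
1.65 [545.118542115105, -26.662842285963126, 278.86159962425825] [-3.1398045791489677, -0.0007841304997462384, -0.11793222106151746] [-0.1708320608890984, 0.3154239587965871, 1.6666702952373964, 0.001993866139910937, 1.158810640128551, 1.517098010851765]
```

View pics/wrist1.png

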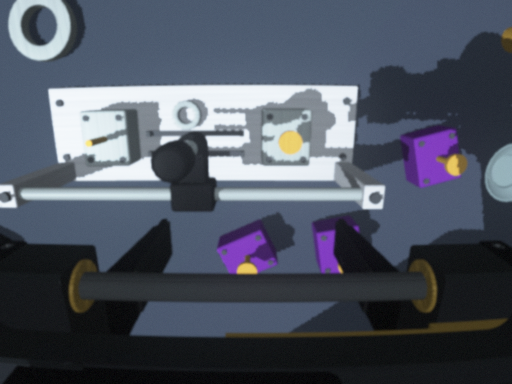

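The wrist view shows the knob top at (173,160) and the brass head at (291,142). The rail is level in the image, so the yaw is right.

```bash
python3 - <<'E'
from h import *
k=atz('wrist1',(173,160),222);h=atz('wrist1',(291,142),98);e1=atz('wrist1',(8,196),150);e2=atz('wrist1',(374,197),150)
print(k,h,e1,e2,(e1-e2)[0]/(e1-e2)[1]); s=env.state();print(s['eef_pos'],s['tcp_rot'])
y=s['tcp_rot'][2];K=(k[:2]+np.array([579,23.5]))/2;d=K-s['eef_pos'][:2]
c,sn=np.cos(y),np.sin(y);print('tool',d@[c,sn],d@[sn,-c]); print('slide',(h[:2]-k[:2])@[sn,-c],(h[:2]-k[:2])@[c,sn])
print(tri(('wrist1',(291,142)),('side0',(212,193)),('top0',(269.5,163))))
E
```

```text
[583.55605302  21.26062086 222.        ] [568.42485014 -77.89921193  98.        ] [557.76773169 222.27581831 150.        ] [ 511.93742913 -150.1151872   150.        ] 0.12307037999210282
[543.38853055 -29.23909075 278.59071901] [-3.14086727e+00  3.00616210e-04 -1.15793613e-01]
tool 31.67191672209878 -55.651290857778044
slide 100.24398363033612 -3.5734418032489463
[568.35130731 -77.47472406  95.93970385]
```

arm_command(targets=[[32, -55, 0, 0, 1], [32, -55, 0, 0, 1], [32, -55, 40, 0, 1], [32, -55, 80, 0, 1], [32, -55, 89, 0, 1]])

```text
t: 2.2
eef_pos: [577.8, 16.9, 186.6]
tcp_rot: [3.141, 0.007, -0.121]
ft_force: [0.7, -0.7, 0.6]
opening: 0.998
grip_force: 0.0
```

arm_command(targets=[[0, 0, 0, 0, 1], [0, 0, 0, 0, 0.2], [0, 0, 0, 0, 0.2], [0, 0, 0, 0, 0.2], [0, 0, 0, 0, 0.2]])

```text
t: 2.7
eef_pos: [580.1, 17.2, 191.1]
tcp_rot: [3.142, -0.001, -0.121]
ft_force: [-0.1, 0.7, -0.9]
opening: 0.717
grip_force: 0.0
```

arm_command(targets=[[0, 0, 0, 0, 0], [0, 0, 0, 0, 0], [0, 0, 0, 0, 0], [0, 0, 0, 0, 0], [0, 0, 0, 0, 0]])

```text
t: 3.2
eef_pos: [579.9, 17.3, 190.2]
tcp_rot: [3.142, 0.0, -0.121]
ft_force: [-0.5, 0.7, 1.3]
opening: 0.309
grip_force: 30.0
```

arm_command(targets=[[0, 0, 0, 0, 0], [0, 0, 0, 0, 0], [0, 0, 0, 0, 0], [0, 0, 0, 0, 0], [0, 0, 0, 0, 0]])

```text
t: 3.7
eef_pos: [579.9, 17.3, 190.3]
tcp_rot: [3.142, -0.0, -0.121]
ft_force: [-0.4, 1.0, 1.4]
opening: 0.308
grip_force: 30.0
```

Gripped at 29 mm, which matches the knob. Press 30 mm.

arm_command(targets=[[0, 0, 8, 0, 0], [0, 0, 16, 0, 0], [0, 0, 24, 0, 0], [0, 0, 30, 0, 0], [0, 0, 30, 0, 0]])

```text
t: 4.2
eef_pos: [579.9, 17.2, 159.5]
tcp_rot: [3.141, -0.0, -0.121]
ft_force: [-2.0, 1.0, 8.0]
opening: 0.307
grip_force: 30.0
```

```bash
python3 - <<'E'
from h import *
for n in('side','wrist'): d=snap(n,n+'2')
print(d['s']['t'],d['s']['eef_pos'],d['s']['ft_force'])
a=cv2.imread('pics/side2.png')[130:330,90:290];b=cv2.imread('pics/wrist2.png')
cv2.imwrite('pics/c2.png',np.hstack([cv2.resize(a,(400,400),interpolation=2),cv2.resize(b,(400,400))]))
E
```

```text
4.25 [579.920459152486, 17.24370613433452, 159.86497682665717] [-1.9588474068050556, 0.7279277559700119, 8.315050181736495]
```

View pics/c2.png

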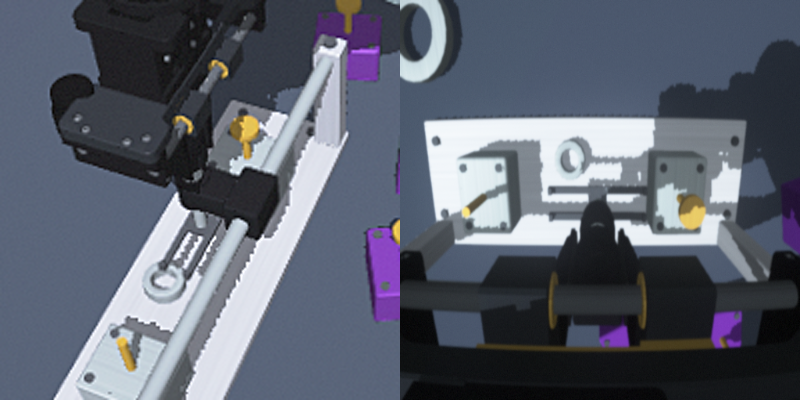

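Pressed: 8 N spring force, and the hook is visibly lowered. The axis is about 95 mm from the post and in line with it, so slide about 68 mm along tool +y.

arm_command(targets=[[0, 12, 0, 0, 0], [0, 24, 0, 0, 0], [0, 36, 0, 0, 0], [0, 46, 0, 0, 0], [0, 46, 0, 0, 0]])

```text
t: 4.8
eef_pos: [574.1, -29.6, 160.1]
tcp_rot: [3.141, -0.0, -0.121]
ft_force: [-2.7, -1.0, 9.4]
opening: 0.307
grip_force: 30.0
```

arm_command(targets=[[0, 8, 0, 0, 0], [0, 15, 0, 0, 0], [0, 22, 0, 0, 0], [0, 22, 0, 0, 0], [0, 22, 0, 0, 0]])

```text
t: 5.3
eef_pos: [571.5, -50.7, 160.1]
tcp_rot: [3.141, -0.0, -0.121]
ft_force: [-2.6, -1.1, 7.3]
opening: 0.31
grip_force: 30.0
```

```bash
python3 - <<'E'
from h import *
for n in('side','wrist'): d=snap(n,n+'3')
print(d['s']['t'],d['s']['eef_pos'],d['s']['ft_force'])
a=cv2.imread('pics/side3.png')[130:330,110:310];b=cv2.imread('pics/wrist3.png')
cv2.imwrite('pics/c3.png',np.hstack([cv2.resize(a,(400,400),interpolation=2),cv2.resize(b,(400,400))]))
E
```

```text
5.35 [571.5871238349907, -50.6509090556806, 160.18529636140914] [-3.8192287499812116, 0.3811974596416132, 7.4750895759956135]
```

View pics/c3.png

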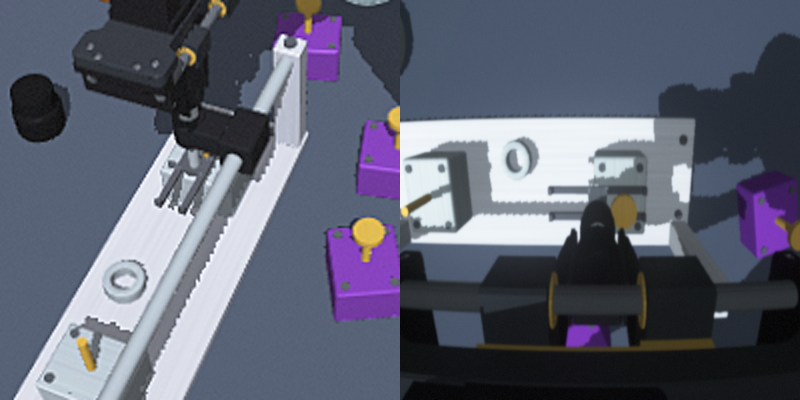

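The head now sits just beside the rod, at composite (624,212), over the prongs, with no shove force. Let it up gently.

arm_command(targets=[[0, 0, -4, 0, 0], [0, 0, -8, 0, 0], [0, 0, -12, 0, 0], [0, 0, -15, 0, 0], [0, 0, -15, 0, 0]])

```text
t: 5.9
eef_pos: [571.6, -50.5, 175.3]
tcp_rot: [3.141, -0.0, -0.12]
ft_force: [-1.4, -0.8, 5.6]
opening: 0.309
grip_force: 30.0
```

```bash
python3 - <<'E'
from h import *
print(atz('wrist3',(286.7,203.5),98), env.state()['ft_force'],env.state()['eef_pos'])
E
```

```text
[568.16778344 -77.21702661  98.        ] [-1.40397876 -0.76875548  5.6428333 ] [571.5667552  -50.51847607 175.2611155 ]
```

arm_command(targets=[[0, 0, -1, 0, 0], [0, 0, -1, 0, 0], [0, 0, -1, 0, 0.5], [0, 0, -1, 0, 0.9], [0, 0, -1, 0, 0.9]])

```text
t: 6.4
eef_pos: [571.6, -50.2, 175.8]
tcp_rot: [3.142, 0.0, -0.121]
ft_force: [0.7, 0.1, 0.4]
opening: 0.502
grip_force: 0.0
```

arm_command(targets=[[0, 0, 0, 0, 0.95], [0, 0, 0, 0, 0.95], [0, 0, 0, 0, 0.95], [0, 0, 0, 0, 0.95], [0, 0, 0, 0, 0.95]])

```text
t: 6.9
eef_pos: [571.7, -50.2, 176.2]
tcp_rot: [3.142, -0.0, -0.121]
ft_force: [0.4, 0.5, -0.3]
opening: 0.92
grip_force: 0.0
```

arm_command(targets=[[0, 0, -20, 0, 0.95], [0, 0, -60, 0, 0.95], [0, 0, -100, 0, 0.95], [-40, 0, -110, 0, 0.95], [-80, 0, -110, 0, 0.95]])

```text
t: 7.4
eef_pos: [492.0, -40.6, 287.7]
tcp_rot: [3.141, -0.003, -0.12]
ft_force: [0.4, 0.2, 0.2]
opening: 0.951
grip_force: 0.0
```

```bash
python3 - <<'E'
from h import *
for n in('side','wrist'): d=snap(n,n+'4')
print(d['s']['t'],d['s']['eef_pos'],d['s']['ft_force'],d['s']['opening'])
a=cv2.imread('pics/side4.png')[100:300,110:310];b=cv2.imread('pics/wrist4.png')
cv2.imwrite('pics/c4.png',np.hstack([cv2.resize(a,(400,400),interpolation=2),cv2.resize(b,(400,400))]))
E
```

```text
7.45 [486.07227593250553, -39.37775494275627, 286.87781365885616] [0.11790541197323195, 1.5430835040136235, 1.885997049597832] 0.9529978417745067
```

View pics/c4.png

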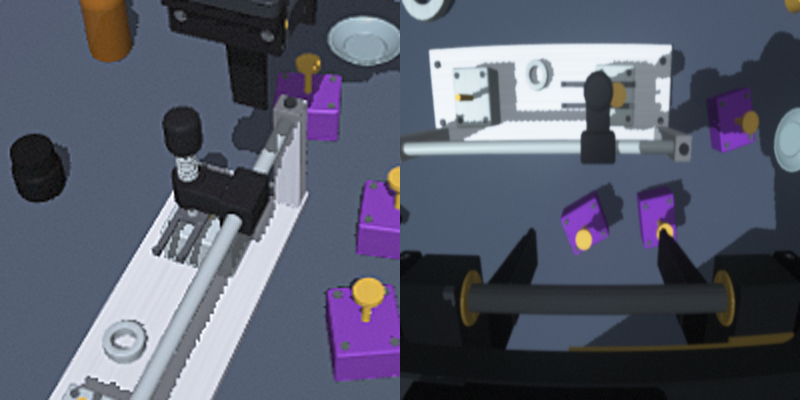

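The knob is released and looks partly down. A height check from side pixel (201,158), then hand-in.

```bash
python3 - <<'E'
from h import *
for z in(200,207,214,222): print(z,atz('side4',(201,158),z))
E
```

```text
200 [573.66985527 -57.22903337 200.        ]
207 [570.8523432  -50.43043818 207.        ]
214 [568.03483113 -43.63184299 214.        ]
222 [564.81481733 -35.86201991 222.        ]
```

The knob top is at about 207 mm against 222 mm up, so it is about 15 mm down and caught.

```bash
python3 -c "
from cell import env
print(env.job_done())"
```

```text
the job is handed in; nothing more can be done
None
```

The hook is caught under the headed post: the knob was let go and stays about 15 mm down with the rod about 27 mm from the post, the post did not measurably move, and the job is handed in (no verdict was returned).

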